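# Clamp the glued cabinet pull and keep the trigger squeezed

### The arm

A 7-joint arm with a two-finger parallel gripper is mounted at the origin on a cart in front of the work surface, level with it; the furniture and walls round the work are solid. World frame = base frame: x ahead of the robot, y to its left, z up, the work surface at z = 0. Lengths are in mm, angles in degrees, forces in N, time in s.
With the tool pointing down it reaches from about 400 to 750 mm from the base axis. Payload 19.5 kg.
Tool frame: the origin (TCP) lies on the centre line of the jaws, within the pads' length; the fingertips stand 25 mm ahead of it and the grasp point (between the pads) lies 6 mm ahead of it; z points along the fingers, y is the line along which they close (so a half turn about z gives the same grasp; the last joint's range is limited). The gripper opens to 85 mm and grips with 20 to 120 N. Pads are 22 mm wide; open, the fingers measure 114 mm over their backs; the gripper's body (76 mm by 85 mm) begins 54 mm behind the grasp point. The pads swing forward as they close: fully open they stand 13 mm farther back than shut.
Start: joints at [71.007, 40.479, -1.581, 85.061, 1.261, 54.483, -4.326], TCP at [164.306, -551, 256.268] pointing down, gripper open.
Joint ranges: [-155.06, 155.06], [-18.47, 123.98], [-90, 86.84], [0, 140.48], [-83.41, 263.41], [0, 116], [-161.91, 161.91]. Speed limits (degrees/s): [108.29, 108.29, 147.25, 147.25, 172.46, 172.46, 172.46].

### API

Orientations are given as [roll, pitch, yaw] about the fixed x, y, z axes, in that order (R = Rz(yaw) Ry(pitch) Rx(roll)).
In Python, from plant import telemetry, camera, env gives the robot as it stands.
- The arm moves only by the tool apply_moves, never from a script. Its argument "rows" is a list of rows, each an object with "jaw": the opening, from -1 (shut) to 1 (fully open); "xyz": the shift along the tool's x, y, z each as a share of 0.2 m, from -1 to 1, a list of three; "turn": the turn about the tool's z as a share of pi/2 rad, from -1 to 1. A call has exactly 5 rows; each row is the pose to reach, as a shift and turn from the pose commanded when the call began, along the tool's axes at that moment; what a row does not reach only later rows make up. A row lasts 1/10 s, in which the tool goes at most 50 mm and 8.59 degrees, less where a joint would pass 70% of its speed; a pose out of reach is approached as far as the arm can. A call with a number of a shift or a turn outside -1 to 1 is refused whole. A call with a gripper value outside its range is refused whole. The fingers move at their own pace and stop on an object; "newtons" is the grip in N (left out, the last holds). Time passes only in rows, so rows that repeat a pose let the fingers close, or fill a call up. It gives the time, the measured TCP pose, the force, the opening and the grip force at its end, in the units of the state.
- telemetry.state(): the state, without advancing time (a new reading comes with each control period).
- camera(name): name is "side" or "top"; returns a dict with "color" (400x640x3 uint8, red, green, blue), "z_map" (400x640 float32, mm along the optical axis (not along the pixel's ray), 0 where there is no reading), "vertical_fov" (degrees; the focal length in pixels is half the picture's height over the tangent of half this angle, whatever the lens; pixels are square), "cx", "cy" (the principal point, pixels), "xyz" and "orientation" of the camera in the world. Camera axes: x right, y down, z forward; pixel columns grow to the right and rows downward; lengths in mm; the calibration is good to about 2 mm. A picture is of the moment at which its call begins.
- env.sign_off(): hands the job in; it is judged then, once.
The state is a dict: "time_s": time; "q": joint angles; "joint_velocities": joint speeds; "joint_efforts": joint torques, N m; "tcp_pos": TCP position; "tcp_rot": TCP orientation; "contact_force": force on the tool from outside, world axes, zero at the start; "moment": the same for the moment, N m; "gripper_width": finger opening in mm; "finger_force": force on a finger pad.
Only numpy, scipy, OpenCV 4.12 (cv2) and the standard library are available. Lean on these libraries where they do the work, as an engineer would, in place of code of your own. Each camera call takes 0.05 s, during which the arm holds its last target. There are 200 camera calls.

### The job

Pick the glued two-tone wooden cabinet pull (pale half, dark half) out of the parts tray and stand it upright on the clamp's two rails between the jaws, with its glue seam across the bar so that the jaws will press the halves together, and let go of it. Then pump the clamp's orange trigger towards the black handle, without pushing the moving jaw by hand, until the sprung pad presses the pull against the fixed jaw and is itself pushed about half-way in; never let the pad bottom out, as that crushes the pull. Finish while still holding the trigger squeezed like that, and leave the other parts in the tray, the matchbox and the steel scourer where they are.

Things in the scene. Friction and masses are not known exactly. Their poses are not given: they have to be found in the camera images.
- pull_mid (a point): Centre of the glued cabinet pull: upright wooden block 32 (its x) x 48 (its y) x 48 mm high, 60 to 90 g. Pale half towards its -x, dark half towards +x; glue seam is its plane x = 0. Brass dot on top. Starts in one of four spots of the tray, 25 mm or more free beyond its y faces. In the clamp its x lies along the clamp's x, either way round.
- pull: The same pull; origin at the centre of its underside.
- parts_tray: Blue open tray fixed to the worktop, 104 (x) x 344 (y) x 22 mm high, walls and floor 4 mm; origin under its centre. Its parts stand about 75 mm apart along its y.
- knob_steel: Round steel cabinet knob in the tray, 32 mm wide, 34 mm high; stays there. Origin at its underside.
- half_pull: Flat piece of brown wood in the tray, 48 x 30 x 16 mm; stays there. Origin at its underside.
- collar_brass: Brass bush in the tray, 32 mm wide, 20 mm high; stays there. Origin at its underside.
- clamp: One-hand bar clamp screwed to the worktop, bar along its x. Origin on the worktop under the middle of the fixed jaw's face (orange, black rubber face at x 0, 50 wide, top 85). In mm: rails run x 0 to 146, tops z 36, y -29 to 29; the pull stands on them (centre at z 60). Black handle grip: x -130 to -114, 28 wide, z 42 to 105; trigger in front of it. Black housing below z 48; nothing higher between trigger and fixed jaw. Bar pokes out under the handle, z below 35.
- handle_back (a point): Middle of the handle's outer face (the face away from the trigger), 85 mm above the worktop. Fixed to the clamp, at x = -130 mm.
- trigger_front (a point): Middle of the trigger paddle's front face (towards the fixed jaw), 85 mm above the worktop. Paddle: orange, 12 mm thick, 26 wide, z 46 to 105 mm. Moves with the trigger: clamp x -66 mm released, -86 mm fully squeezed; handle and paddle measure 64 mm over their outer faces released, 44 mm squeezed.
- trigger: The trigger's paddle; use trigger_front for its position.
- trigger_travel (a joint): Trigger travel towards the handle (straight along clamp -x), m: 0 released, 0.020 fully squeezed; return spring 2 to 4 N. Its pawl drags bar and moving jaw towards the fixed jaw 1 to 1; on the way back it clicks over the bar's teeth, 6 mm apart. So a full stroke moves the jaw 12 to 20 mm, begins with up to 6 mm free play, and the trigger must return by over 6 mm to gain a tooth.
- jaw_travel (a joint): Travel of bar and moving jaw towards the fixed jaw, m: starts at 0 to 0.025, at most 0.085. Friction of 2.5 N keeps it in place while the trigger returns; but once the pad presses the pull, most of the pressure is lost when the trigger is let go.
- moving_jaw: Moving jaw with its bar and pad; its origin is a bare reference (use pad_front). Orange head 48 mm wide, top 84 mm above the worktop, beyond the pad; not to be pushed by hand.
- pad_front (a point): Middle of the front face of the sprung black pad (40 wide, 38 high) on the moving jaw, 61 mm above the worktop; it looks towards the fixed jaw. At clamp x = 95 mm minus the travel of jaw_travel plus that of pad_travel.
- pad: The pad on the moving jaw; use pad_front for its position.
- pad_travel (a joint): How far the sprung pad is pushed into the moving jaw in m: 0 free, 0.018 bottomed out (the pull is crushed). Spring 1 N per mm, so it is also the gauge of the pressure; about 0.009 (half-way, 9 N) is right.
- scourer: Ball of steel wool, 50 mm; bystander.
- matches: Matchbox, 36 x 56 x 16 mm; bystander.

How it is judged (in metres and radians):
On the way, in this order (a step that is already met when the one before it is completed fails the run):
1. the pull stands on the rails between the jaws, seam across the bar, and is let go (x of pull_mid in the frame of clamp between 0.01 and 0.085 m and y of pull_mid in the frame of clamp between -0.014 and 0.014 m and z of pull_mid in the frame of clamp between 0.055 and 0.065 m and angle between the x axis of pull_mid and the x axis of clamp, either way round below 0.25 rad and contact force between each of the fingers, parts_tray and pull below 0.1 N and angle between pull_mid's own z axis and vertical below 0.15 rad and contact force between pad and pull below 0.5 N), for 0.2 s.
2. the pumped jaw's pad touches the pull, which is against the fixed jaw (x of pull_mid in the frame of clamp between 0.01 and 0.085 m and y of pull_mid in the frame of clamp between -0.014 and 0.014 m and z of pull_mid in the frame of clamp between 0.055 and 0.065 m and angle between the x axis of pull_mid and the x axis of clamp, either way round below 0.25 rad and contact force between pad and pull above 0.8 N and x of pull_mid in the frame of clamp below 0.02 m), for 0.05 s.
At the end, for the whole second after the job is handed in: The pull stands on the rails against the fixed jaw, upright (0.12 rad), seam across the bar (0.25 rad), within 14 mm of the middle line, untouched by the robot; the pad, 4.5 to 14.5 mm in, presses it with 3.5 to 16 N; the fingers hold the trigger squeezed over 3 mm with over 2 N (x of pull_mid in the frame of clamp between 0.01 and 0.085 m and y of pull_mid in the frame of clamp between -0.014 and 0.014 m and z of pull_mid in the frame of clamp between 0.055 and 0.065 m and angle between the x axis of pull_mid and the x axis of clamp, either way round below 0.25 rad and x of pull_mid in the frame of clamp below 0.0195 m and angle between pull_mid's own z axis and vertical below 0.12 rad and value of joint pad_travel between 0.0045 and 0.0145 m and contact force between pad and pull between 3.5 and 16 N and contact force between the fingers and trigger above 2 N and value of joint trigger_travel above 0.003 m and contact force between each of the arm, the fingers and pull below 0.1 N and linear speed of pull below 0.01 m/s); the arm keeps its last pose, push and grip.
It fails at once if the pad bottoms out and the pull is crushed (value of joint pad_travel above 0.0168 m or contact force between pad and pull above 25 N).
It fails at once if the moving jaw or its pad is pushed by the robot (contact force between any of the fingers, the arm and moving_jaw above 1.5 N).
It fails at once if another part of the tray is taken out or knocked about (distance of any of knob_steel, half_pull, collar_brass from where it was at the start of the episode above 0.03 m).
It fails at once if the matchbox or the scourer is moved (distance of any of scourer, matches from where it was at the start of the episode above 0.03 m).
It also fails if it takes over 67 s, if anything falls off the work surface, if the arm or the gripper's body presses on something with over 40 N, if the wrist force passes 120 N, or if a joint passes its speed limit or range.

## Working session

There is one attempt and no reset: what is moved stays moved. The work goes in short steps, Python scripts to look and compute and a tool call to move; the robot and the scene stay as the last step left them, time stands still between calls to the robot, and variables do not carry over. Pictures are saved under pics/ and viewed, at most 10 in all, crops included, and the job is handed in when it is done.

Besides the shell and the picture viewer there is one more tool, called after ">>>" by a JSON object that holds its "op" and its "data", one argument or row to a line. apply_moves: Moves the arm, as the interface text tells. Shift numbers are shares of 0.2 m and turn numbers shares of pi/2 rad, none past 1 either way. Its arguments: {"type":"object","properties":{"rows":{"type":"array","items":{"type":"object","properties":{"jaw":{"type":"number"},"xyz":{"type":"array","items":{"type":"number","minimum":-1,"maximum":1}},"turn":{"type":"number","minimum":-1,"maximum":1}}}},"newtons":{"type":"number"}},"required":["rows"]}

```bash
mkdir -p pics; cat > h.py <<'E'
import numpy as np, cv2
from plant import telemetry, camera, env
from scipy.spatial.transform import Rotation as R
def snap(n):
    c=camera(n); np.save(f'{n}.npy',c,allow_pickle=True); return c
def rot(c):
    o=np.array(c['orientation'],float)
    return o if o.shape==(3,3) else R.from_euler('xyz',o,degrees=True).as_matrix()
def cloud(c):
    h,w=c['z_map'].shape; f=h/2/np.tan(np.radians(c['vertical_fov'])/2)
    u,v=np.meshgrid(np.arange(w),np.arange(h)); z=c['z_map']
    P=np.stack([(u-c['cx'])/f*z,(v-c['cy'])/f*z,z],-1)
    return P@rot(c).T+np.array(c['xyz'])
E
python3 - <<'E'
from h import *
for n in('top','side'):
    c=snap(n); print(n,c['xyz'],c['orientation'],c['vertical_fov'],c['cx'],c['cy'])
    cv2.imwrite(f'pics/{n}0.png',c['color'][...,::-1])
    P=cloud(c); print(P[200,320],P[100,100],P[300,500])
s=telemetry.state(); print(s)
E
```

```text
top [ 358.04885341   67.43107845 1312.80126166] [-168.78606628   -1.36485128  -88.52915979] 47.16136578876817 321.1599113853584 197.6671501623772
[610.61732588  46.1746211    7.51521508] [586.31630322 341.60104053 758.65393024] [ 332.73485861 -685.89066342 -528.81158973]
side [ 116.25693613 1099.12708322  777.9492117 ] [-121.81844633    0.60404613 -155.55215775] 49.94929294461896 324.22880315368656 200.92369305407672
[ 763.90679617 -259.68458065 -151.15913253] [1021.71162343  412.10218851  447.18797126] [ 40.10965303 118.17875467 -82.92825097]
{'time_s': 0.1, 'q': array([71.00554078, 40.50812618, -1.58316864, 85.08029327,  1.26117635,
       54.48470033, -4.3267413 ]), 'joint_velocities': array([ 0.00647606, -0.07760807,  0.00096362, -0.04383434, -0.00073916,
        0.04510711,  0.12465023]), 'joint_efforts': array([ 1.97750138e-03, -8.84284043e+01,  1.23656586e+00, -2.36456341e+01,
        1.69562182e-02,  5.02688534e-03, -2.62866354e-05]), 'tcp_pos': array([ 164.26512496, -550.81555821,  255.90233538]), 'tcp_rot': array([-1.79944256e+02,  1.73613406e-03,  1.66052741e+01]), 'contact_force': array([-0.06927224, -0.09130647,  0.03942429]), 'moment': array([ 0.0001427 , -0.015109  , -0.01378207]), 'finger_force': 0.0, 'gripper_width': 85.43097829077011}
```

View pics/top0.png

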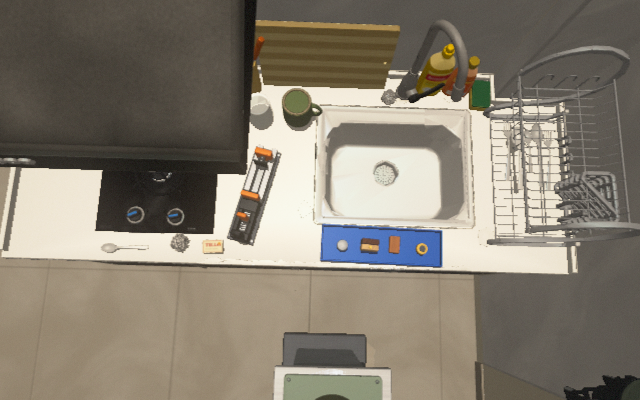

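View pics/side0.png

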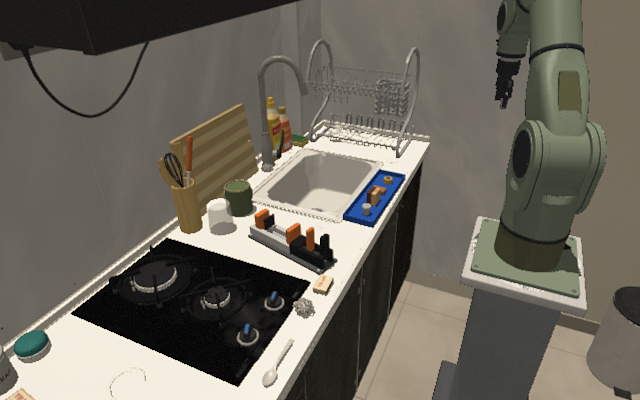

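The top view shows the tray at about (381,246) with the pull at (369,245), and the clamp running from its handle at (238,235) to its moving jaw at (265,153). The matchbox is at (213,246) and the scourer at (180,242). The side view shows the same layout, with the clamp at (292,240) and the tray at (375,198).

```bash
python3 - <<'E'
from h import *
c=np.load('top.npy',allow_pickle=True).item(); P=cloud(c); I=c['color']
a=cv2.resize(I[140:250,220:290],None,fx=5,fy=5,interpolation=cv2.INTER_CUBIC)
b=cv2.resize(I[220:272,318:445],None,fx=3,fy=3,interpolation=cv2.INTER_CUBIC)
W=np.zeros((550,350+381,3),np.uint8); W[:,:350]=a; W[:156,350:]=b
cv2.imwrite('pics/crop.png',W[...,::-1])
hsv=cv2.cvtColor(I,cv2.COLOR_RGB2HSV)
def blobs(m,nm,box,amin=8):
    mm=np.zeros_like(m,np.uint8); x0,x1,y0,y1=box; mm[y0:y1,x0:x1]=m[y0:y1,x0:x1]
    n,l,s,ce=cv2.connectedComponentsWithStats(mm)
    for i in range(1,n):
        if s[i,4]>=amin:
            q=P[l==i]; print(nm,s[i],ce[i].round(1),'mean',q.mean(0).round(),'min',q.min(0).round(),'max',q.max(0).round(),'med',np.median(q,0).round())
H,S,V=[hsv[...,i].astype(int) for i in range(3)]
blobs((P[...,2]>26)&(P[...,2]<120),'clampHigh',(225,290,140,250))
blobs((H<14)&(S>170)&(V>140),'orange',(225,290,140,250))
blobs((P[...,2]>12)&(P[...,2]<90),'tray',(318,446,222,272))
blobs((H>105)&(H<125)&(S>120),'blue',(310,450,220,275),50)
blobs((P[...,2]>6)&(P[...,2]<90),'byst',(165,228,228,258),20)
# worktop plane check
print('worktop z',np.median(P[185:225,225:235,2]),np.median(P[240:255,260:310,2]))
E
```

```text
clampHigh [ 230  144   48   97 1713] [253.1 192.4] mean [619. 234.  53.] min [484. 175.  26.] max [765. 293. 111.] med [609. 236.  45.]
orange [255 148  17   8  41] [262.6 151.8] mean [719. 208. 114.] min [358.  67.  79.] max [ 739.  232. 1313.] med [726. 212.  84.]
orange [249 192   9   7  20] [253.4 195. ] mean [592. 222. 146.] min [358.  67.  81.] max [ 613.  242. 1313.] med [601. 229.  85.]
orange [237 212   9   6  28] [241.  214.3] mean [540. 250. 148.] min [358.  67.  98.] max [ 553.  268. 1313.] med [547. 257. 105.]
tray [321 223 122  44 550] [384.9 244.3] mean [ 486. -140.   22.] min [ 429. -304.   12.] max [541.  40.  31.] med [ 490. -144.   22.]
tray [389 236  12  18 184] [394.3 244.1] mean [ 487. -167.   21.] min [ 463. -184.   12.] max [ 511. -152.   29.] med [ 488. -167.   20.]
tray [360 238  21  14 233] [369.6 244.4] mean [482. -93.  49.] min [ 465. -128.   12.] max [500. -70.  60.] med [482. -94.  52.]
tray [337 240  11  11  99] [342.2 244.7] mean [480. -18.  37.] min [466. -34.  14.] max [494.  -4.  43.] med [479. -18.  37.]
tray [416 243  12  12 110] [421.6 248.2] mean [ 478. -244.   24.] min [ 462. -260.   12.] max [ 493. -229.   31.] med [ 478. -244.   25.]
blue [ 321  227  121   40 3333] [381.4 246.2] mean [ 481. -132.   12.] min [ 358. -301.   -6.] max [ 536.   67. 1313.] med [ 481. -135.    5.]
byst [165 228  49  23 476] [184.8 235.6] mean [495. 424.  17.] min [454. 347.   6.] max [520. 485.  36.] med [504. 432.  13.]
byst [203 239  21  14 266] [212.7 245.9] mean [469. 344.  17.] min [450. 317.   6.] max [490. 373.  23.] med [468. 344.  17.]
worktop z 0.9771144081637431 -0.31819569051333474
```

View pics/crop.png

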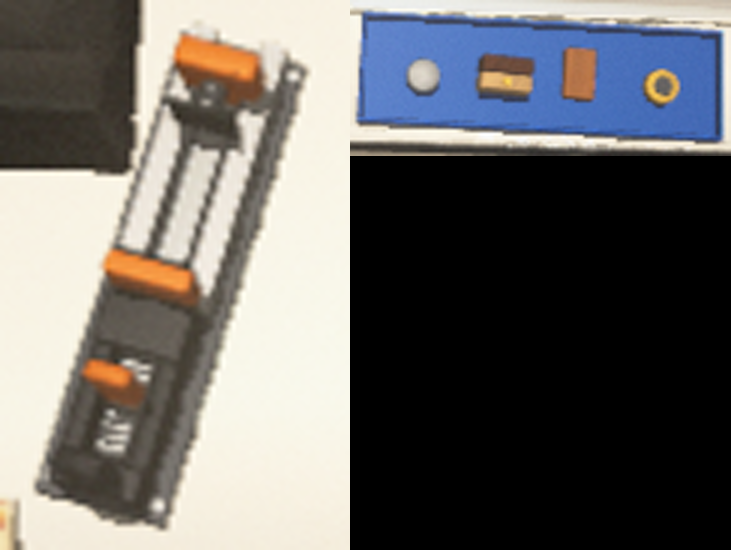

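The crop shows the fixed jaw's top edge at crop (108–198, 255–290), the trigger at (110,375) and the moving jaw at (220,60), with the handle nearest the robot. The pull's dark half faces +x, and its 48 mm side runs along y, so the tool can grip it there. Next I'll refine both poses.

```bash
cat >> h.py <<'E'
def proj(c,uv,z):
    f=200/np.tan(np.radians(c['vertical_fov'])/2); uv=np.asarray(uv,float)
    d=np.stack([(uv[:,0]-c['cx'])/f,(uv[:,1]-c['cy'])/f,np.ones(len(uv))],1)@rot(c).T
    o=np.array(c['xyz']); return o+d*((z-o[2])/d[:,2])[:,None]
def facerect(c,mask,z):
    # filled pixel area -> rect on plane z
    cs,_=cv2.findContours(mask.astype(np.uint8),cv2.RETR_EXTERNAL,cv2.CHAIN_APPROX_NONE)
    k=max(cs,key=cv2.contourArea)[:,0]
    Q=proj(c,k,z)[:,:2].astype(np.float32)
    return cv2.minAreaRect(Q), proj(c,np.argwhere(mask)[:,::-1],z)[:,:2].mean(0)
E
python3 - <<'E'
from h import *
for n in('top','side'):
    c=np.load(n+'.npy',allow_pickle=True).item(); P=cloud(c)
    hsv=cv2.cvtColor(c['color'],cv2.COLOR_RGB2HSV); H,S,V=[hsv[...,i].astype(int) for i in range(3)]
    X,Y,Z=[P[...,i] for i in range(3)]
    def sh(nm,m,z):
        if m.sum()<4: print(n,nm,'few');return
        r,ce=facerect(c,m,z); print(n,nm,m.sum(),'rect',np.round(r[0],1),np.round(r[1],1),round(r[2],1),'mean',ce.round(1), 'zmean',Z[m].mean().round(1))
    org=(H<16)&(S>140)&(V>90)
    reg=lambda x0,x1,y0,y1:(X>x0)&(X<x1)&(Y>y0)&(Y<y1)
    sh('pulltop',(Z>47)&(Z<58)&reg(455,510,-135,-55),52)
    sh('trig',org&(Z>98)&(Z<112)&reg(500,580,220,300),105)
    sh('fixj',org&(Z>80)&(Z<90)&reg(560,640,190,280),85)
    sh('movj',org&(Z>79)&(Z<89)&reg(660,780,160,260),84)
    sh('handle',(V<90)&(Z>98)&(Z<112)&reg(460,560,220,320),105)
    sh('padtop',(V<110)&(Z>72)&(Z<83)&reg(640,740,160,260),80)
    sh('match',(Z>10)&(Z<24)&reg(440,500,310,380),16)
    sh('baseplate',(V<110)&(Z<120)&(Z>3)&reg(460,790,140,310)&((X-620)*.28+(Y-235)>-60),10)
    # white rails
    sh('rails',(S<60)&(V>120)&(Z>30)&(Z<41)&reg(590,740,150,260),36)
E
```

```text
top pulltop 194 rect [482.8 -95. ] [47.5 32. ] 85.3 mean [482.7 -94.9] zmean 52.4
top trig 38 rect [546.6 255.2] [25.4 10.9] 73.1 mean [546.6 255.5] zmean 104.5
top fixj 85 rect [606.5 240.1] [49.4 13.6] 75.5 mean [606.6 240.8] zmean 85.4
top movj 95 rect [728.4 209.6] [46.9 17. ] 75.4 mean [728.3 209.8] zmean 84.0
top handle 61 rect [498.9 267.5] [27.7 15.7] 73.3 mean [499.2 267.1] zmean 104.7
top padtop 29 rect [699.4 216.7] [35.4  8.1] 72.9 mean [699.2 214.3] zmean 77.7
top match 258 rect [468.6 345.1] [36.7 53.2] 3.9 mean [468.3 344.8] zmean 16.9
top baseplate 1211 rect [618.7 238. ] [ 72.2 279.6] 76.0 mean [588.9 244.8] zmean 39.7
top rails 332 rect [658.8 205.4] [ 14.9 114. ] 75.8 mean [668.9 221.5] zmean 36.4
side pulltop 84 rect [484.1 -89.7] [54.2 34.5] 83.6 mean [483.8 -90.2] zmean 52.3
side trig 31 rect [546.7 264.9] [30.  11.9] 85.0 mean [546.5 264.6] zmean 103.8
side fixj 60 rect [607.9 247.4] [49.5 15.9] 78.5 mean [607.8 248.7] zmean 84.5
side movj 54 rect [729. 218.] [46.4 18.6] 75.9 mean [729.2 218.5] zmean 83.9
side handle 44 rect [498.  277.9] [20.9 26.2] 23.6 mean [497.7 277.8] zmean 102.9
side padtop 59 rect [699.8 225.7] [42.3 14.8] 81.4 mean [707.2 226.6] zmean 76.5
side match 249 rect [469.4 350.4] [38.8 64.2] 3.4 mean [469.4 349.2] zmean 17.1
side baseplate 1975 rect [621.5 206.1] [154.3 305.8] 75.7 mean [609.7 230.7] zmean 37.0
side rails 180 rect [682.8 246.6] [ 17.9 115.4] 76.5 mean [684.  232.7] zmean 36.9
```

>>> {"op": "apply_moves", "data": {
  "rows": [
    {"xyz": [0.18,-0.15,0],"turn": 0.06,"jaw": 1},
    {"xyz": [0.36,-0.3,0],"turn": 0.12,"jaw": 1},
    {"xyz": [0.54,-0.45,0],"turn": 0.18,"jaw": 1},
    {"xyz": [0.72,-0.6,0],"turn": 0.237,"jaw": 1},
    {"xyz": [0.9,-0.75,0],"turn": 0.237,"jaw": 1}
  ],
  "newtons": 25
}}

```text
time_s: 0.6
tcp_pos: [294.6, -354.1, 256.2]
tcp_rot: [-180.0, 0.0, -4.9]
contact_force: [2.3, -0.8, -0.1]
gripper_width: 85.2
finger_force: 0.0
```

>>> {"op": "apply_moves", "data": {
  "rows": [
    {"xyz": [0.09,-0.15,0.05],"turn": 0,"jaw": 1},
    {"xyz": [0.18,-0.3,0.1],"turn": 0,"jaw": 1},
    {"xyz": [0.27,-0.45,0.15],"turn": 0,"jaw": 1},
    {"xyz": [0.36,-0.6,0.2],"turn": 0,"jaw": 1},
    {"xyz": [0.415,-0.685,0.25],"turn": 0,"jaw": 1}
  ]
}}

```text
time_s: 1.1
tcp_pos: [389.2, -223.9, 205.8]
tcp_rot: [-180.0, -0.0, -4.6]
contact_force: [0.9, -0.6, 0.4]
gripper_width: 85.2
finger_force: 0.0
```

>>> {"op": "apply_moves", "data": {
  "rows": [
    {"xyz": [0.1,-0.16,0.05],"turn": 0,"jaw": 1},
    {"xyz": [0.2,-0.32,0.1],"turn": 0,"jaw": 1},
    {"xyz": [0.3,-0.48,0.15],"turn": 0,"jaw": 1},
    {"xyz": [0.38,-0.62,0.2],"turn": 0,"jaw": 1},
    {"xyz": [0.41,-0.685,0.25],"turn": 0,"jaw": 1}
  ]
}}

```text
time_s: 1.6
tcp_pos: [482.2, -93.6, 155.5]
tcp_rot: [-179.9, -0.0, -4.6]
contact_force: [-0.3, 0.1, -0.1]
gripper_width: 85.6
finger_force: 0.0
```

```bash
python3 - <<'E'
from h import *
c=snap('side'); s=telemetry.state(); print(s['tcp_pos'],s['tcp_rot'],s['q'])
cv2.imwrite('pics/s1.png',cv2.resize(c['color'][100:260,270:470],None,fx=3,fy=3)[...,::-1])
E
```

```text
[482.04228518 -92.65728512 154.22987963] [-1.79909022e+02  8.19856738e-02 -4.49498250e+00] [  2.15795929  43.40732432   9.09532893 109.35878752 -13.40972884
  28.34146532 -73.84269367]
```

View pics/s1.png

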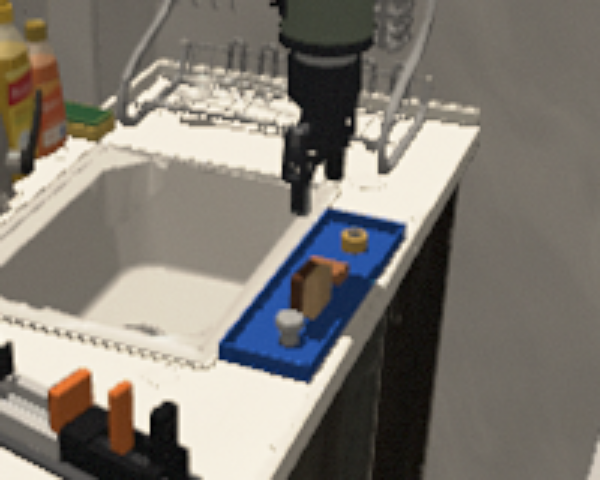

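>>> {"op": "apply_moves", "data": {
  "rows": [
    {"xyz": [0,0.005,0.08],"turn": 0,"jaw": 0.6},
    {"xyz": [0,0.005,0.16],"turn": 0,"jaw": 0.6},
    {"xyz": [0,0.005,0.24],"turn": 0,"jaw": 0.6},
    {"xyz": [0,0.005,0.28],"turn": 0,"jaw": 0.6},
    {"xyz": [0,0.005,0.28],"turn": 0,"jaw": 0.6}
  ]
}}

```text
time_s: 2.15
tcp_pos: [480.3, -97.9, 99.7]
tcp_rot: [-180.0, 0.1, -4.8]
contact_force: [-0.0, 0.1, 0.3]
gripper_width: 68.2
finger_force: 0.0
```

>>> {"op": "apply_moves", "data": {
  "rows": [
    {"xyz": [0,0,0.08],"turn": 0,"jaw": 0.6},
    {"xyz": [0,0,0.16],"turn": 0,"jaw": 0.6},
    {"xyz": [0,0,0.24],"turn": 0,"jaw": 0.6},
    {"xyz": [0,0,0.28],"turn": 0,"jaw": 0.6},
    {"xyz": [0,0,0.28],"turn": 0,"jaw": 0.6}
  ]
}}

```text
time_s: 2.65
tcp_pos: [480.7, -97.6, 44.2]
tcp_rot: [-180.0, 0.0, -4.7]
contact_force: [-0.3, -0.1, 0.5]
gripper_width: 68.3
finger_force: 0.0
```

>>> {"op": "apply_moves", "data": {
  "rows": [
    {"xyz": [0,0,0],"turn": 0,"jaw": 0},
    {"xyz": [0,0,0],"turn": 0,"jaw": 0},
    {"xyz": [0,0,0],"turn": 0,"jaw": 0},
    {"xyz": [0,0,0],"turn": 0,"jaw": 0},
    {"xyz": [0,0,0],"turn": 0,"jaw": 0}
  ],
  "newtons": 30
}}

```text
time_s: 3.15
tcp_pos: [481.2, -97.4, 45.2]
tcp_rot: [180.0, -0.1, -4.7]
contact_force: [-1.7, -0.5, 8.3]
gripper_width: 47.7
finger_force: 31.9
```

>>> {"op": "apply_moves", "data": {
  "rows": [
    {"xyz": [0,0,-0.1],"turn": 0,"jaw": 0},
    {"xyz": [0,0,-0.25],"turn": 0,"jaw": 0},
    {"xyz": [0,0,-0.45],"turn": 0,"jaw": 0},
    {"xyz": [0,0,-0.6],"turn": 0,"jaw": 0},
    {"xyz": [0,0,-0.6],"turn": 0,"jaw": 0}
  ]
}}

```text
time_s: 3.65
tcp_pos: [482.0, -97.5, 168.0]
tcp_rot: [180.0, -0.3, -4.7]
contact_force: [1.0, 0.3, -1.3]
gripper_width: 47.7
finger_force: 31.5
```

>>> {"op": "apply_moves", "data": {
  "rows": [
    {"xyz": [0.04,-0.1,0],"turn": 0,"jaw": 0},
    {"xyz": [0.1,-0.27,0],"turn": 0,"jaw": 0},
    {"xyz": [0.17,-0.45,0],"turn": 0,"jaw": 0},
    {"xyz": [0.24,-0.64,0],"turn": 0,"jaw": 0},
    {"xyz": [0.32,-0.85,0],"turn": 0,"jaw": 0}
  ]
}}

```text
time_s: 4.15
tcp_pos: [558.9, 68.0, 164.3]
tcp_rot: [180.0, 0.0, -4.8]
contact_force: [1.0, -0.2, -0.8]
gripper_width: 48.0
finger_force: 31.4
```

>>> {"op": "apply_moves", "data": {
  "rows": [
    {"xyz": [0.08,-0.2,0],"turn": 0,"jaw": 0},
    {"xyz": [0.15,-0.4,0],"turn": 0,"jaw": 0},
    {"xyz": [0.22,-0.6,0],"turn": 0.04,"jaw": 0},
    {"xyz": [0.28,-0.76,0],"turn": 0.08,"jaw": 0},
    {"xyz": [0.32,-0.85,0],"turn": 0.104,"jaw": 0}
  ]
}}

```text
time_s: 4.65
tcp_pos: [636.3, 234.2, 163.6]
tcp_rot: [-180.0, 0.1, -14.1]
contact_force: [0.2, -0.9, -1.0]
gripper_width: 47.7
finger_force: 31.4
```

```bash
python3 - <<'E'
from h import *
c=snap('top'); d=snap('side'); s=telemetry.state(); print(s['tcp_pos'],s['tcp_rot'],s['q'],s['gripper_width'],s['contact_force'])
a=cv2.resize(c['color'][130:250,215:315],None,fx=4,fy=4); b=cv2.resize(d['color'][140:290,220:360],None,fx=2.85,fy=3.2)
W=np.zeros((480,800,3),np.uint8); W[:,:400]=a; W[:,400:400+399]=b[:480,:399]
cv2.imwrite('pics/s2.png',W[...,::-1])
E
```

```text
[636.3518862  233.75503963 163.23833229] [-1.79966305e+02  4.75765556e-02 -1.39867480e+01] [ -30.58503848   57.74700665   20.26900419   66.67953399  -20.07656366
   58.88230836 -112.7203346 ] 47.444084051021 [-1.43885428 -0.55303042 -0.78818806]
```

View pics/s2.png

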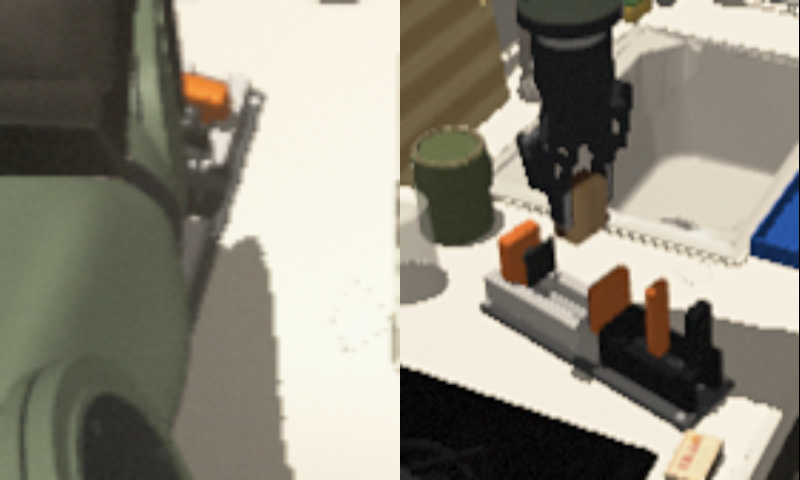

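Top is blocked by the arm. In the side view the pull hangs pale face towards the robot, at crop (588,208), between the moving jaw at (520,250) and the fixed jaw at (610,300). To settle the y difference between the two cameras, I'll measure the held pull in the side camera.

```bash
python3 - <<'E'
from h import *
c=np.load('side.npy',allow_pickle=True).item(); P=cloud(c)
hsv=cv2.cvtColor(c['color'],cv2.COLOR_RGB2HSV); H,S,V=[hsv[...,i].astype(int) for i in range(3)]
o=np.array([616.8,237.7,0]); A=R.from_euler('z',-14.1,degrees=True).as_matrix()
Q=(P-o)@A
def st(nm,m): 
    q=Q[m]; print(nm,len(q),'pct5',np.percentile(q,4,0).round(1),'med',np.median(q,0).round(1),'pct95',np.percentile(q,96,0).round(1))
pale=(H>8)&(H<25)&(S>50)&(V>110)
st('pale pull (expect x 8+,y-24..24)',pale&(Q[...,2]>110)&(Q[...,2]<190)&(abs(Q[...,0]-20)<60)&(abs(Q[...,1])<60))
org=(H<16)&(S>140)&(V>90)
B=lambda x0,x1,z0:(Q[...,0]>x0)&(Q[...,0]<x1)&(Q[...,2]>z0)&(Q[...,2]<112)&(abs(Q[...,1])<60)
st('fixj',org&B(-40,15,50)); st('trig',org&B(-95,-50,60)); st('mov',org&B(85,150,50))
E
```

```text
pale pull (expect x 8+,y-24..24) 19 pct5 [  6.6 -14.6 123.8] med [  9.3  25.6 135.6] pct95 [ 22.2  27.9 170.1]
fixj 165 pct5 [-17.2 -13.3  52.7] med [-14.7  10.3  71.9] pct95 [-7.1 29.3 87.2]
trig 108 pct5 [-78.3  -1.6  62. ] med [-75.4  11.1  84.4] pct95 [-68.3  16.8 105.5]
mov 142 pct5 [107.  -11.4  53.2] med [110.9  16.4  75.1] pct95 [120.9  28.1  86.4]
```

>>> {"op": "apply_moves", "data": {
  "rows": [
    {"xyz": [0.02,0,0.08],"turn": 0,"jaw": 0},
    {"xyz": [0.02,0,0.18],"turn": 0,"jaw": 0},
    {"xyz": [0.02,0,0.3],"turn": 0,"jaw": 0},
    {"xyz": [0.02,0,0.38],"turn": 0,"jaw": 0},
    {"xyz": [0.02,0,0.4],"turn": 0,"jaw": 0}
  ]
}}

```text
time_s: 5.25
tcp_pos: [639.5, 229.0, 82.1]
tcp_rot: [179.9, 0.1, -14.1]
contact_force: [0.4, 0.1, -0.6]
gripper_width: 47.6
finger_force: 31.4
```

>>> {"op": "apply_moves", "data": {
  "rows": [
    {"xyz": [0,0,0.005],"turn": 0,"jaw": 0},
    {"xyz": [0,0,0.01],"turn": 0,"jaw": 0},
    {"xyz": [0,0,0.015],"turn": 0,"jaw": 0},
    {"xyz": [0,0,0.02],"turn": 0,"jaw": 0},
    {"xyz": [0,0,0.02],"turn": 0,"jaw": 0}
  ]
}}

```text
time_s: 5.75
tcp_pos: [640.4, 230.1, 80.5]
tcp_rot: [-180.0, -0.0, -14.1]
contact_force: [0.3, 0.1, -1.0]
gripper_width: 48.0
finger_force: 31.4
```

>>> {"op": "apply_moves", "data": {
  "rows": [
    {"xyz": [0,-0.012,0.002],"turn": 0,"jaw": 0},
    {"xyz": [0,-0.012,0.005],"turn": 0,"jaw": 0},
    {"xyz": [0,-0.012,0.01],"turn": 0,"jaw": 0},
    {"xyz": [0,-0.012,0.015],"turn": 0,"jaw": 0},
    {"xyz": [0,-0.012,0.015],"turn": 0,"jaw": 0}
  ]
}}

```text
time_s: 6.25
tcp_pos: [640.9, 232.2, 77.3]
tcp_rot: [-180.0, 0.0, -14.1]
contact_force: [-0.0, 0.0, -0.7]
gripper_width: 47.6
finger_force: 31.5
```

>>> {"op": "apply_moves", "data": {
  "rows": [
    {"xyz": [0,0,0.003],"turn": 0,"jaw": 0},
    {"xyz": [0,0,0.006],"turn": 0,"jaw": 0},
    {"xyz": [0,0,0.008],"turn": 0,"jaw": 0},
    {"xyz": [0,0,0.008],"turn": 0,"jaw": 0},
    {"xyz": [0,0,0.008],"turn": 0,"jaw": 0}
  ]
}}

```text
time_s: 6.75
tcp_pos: [641.0, 232.3, 77.2]
tcp_rot: [-180.0, -0.0, -14.1]
contact_force: [-8.9, -2.1, 22.5]
gripper_width: 47.7
finger_force: 34.3
```

>>> {"op": "apply_moves", "data": {
  "rows": [
    {"xyz": [0,0,-0.006],"turn": 0,"jaw": 0},
    {"xyz": [0,0,-0.006],"turn": 0,"jaw": 0.5},
    {"xyz": [0,0,-0.006],"turn": 0,"jaw": 0.6},
    {"xyz": [0,0,-0.006],"turn": 0,"jaw": 0.6},
    {"xyz": [0,0,-0.006],"turn": 0,"jaw": 0.6}
  ]
}}

```text
time_s: 7.25
tcp_pos: [640.9, 232.3, 76.8]
tcp_rot: [-180.0, 0.0, -14.1]
contact_force: [-0.2, -0.3, -0.3]
gripper_width: 68.3
finger_force: 0.0
```

>>> {"op": "apply_moves", "data": {
  "rows": [
    {"xyz": [0,0,-0.05],"turn": 0,"jaw": 0.6},
    {"xyz": [0,0,-0.15],"turn": 0,"jaw": 0.6},
    {"xyz": [0,0,-0.3],"turn": 0,"jaw": 0.6},
    {"xyz": [0,0,-0.45],"turn": 0,"jaw": 0.6},
    {"xyz": [0,0,-0.55],"turn": 0,"jaw": 0.6}
  ]
}}

```text
time_s: 7.75
tcp_pos: [641.4, 232.3, 189.9]
tcp_rot: [-179.9, -0.1, -14.1]
contact_force: [0.8, 0.7, 0.5]
gripper_width: 68.2
finger_force: 0.0
```

```bash
cat >> h.py <<'E'
o=np.array([616.8,238.7,0]); A=R.from_euler('z',-14.1,degrees=True).as_matrix()
def inclamp(p): return (np.asarray(p)-o)@A
E
python3 - <<'E'
from h import *
d=snap('side'); s=telemetry.state(); print(s['tcp_pos'],s['tcp_rot'],inclamp(s['tcp_pos']))
cv2.imwrite('pics/s3.png',cv2.resize(d['color'][150:290,220:360],None,fx=4,fy=4)[...,::-1])
P=cloud(d); Q=inclamp(P); hsv=cv2.cvtColor(d['color'],cv2.COLOR_RGB2HSV); H,S,V=[hsv[...,i].astype(int) for i in range(3)]
m=(Q[...,2]>78)&(Q[...,2]<90)&(Q[...,0]>4)&(Q[...,0]<60)&(abs(Q[...,1])<45)
q=Q[m]; print(len(q),q.mean(0),q.min(0),q.max(0))
E
```

```text
[642.20208599 232.48675232 192.61372469] [-179.83150282   -0.28074534  -14.08171486] [2.61504127e+01 1.62274427e-01 1.92613725e+02]
132 [25.16353844  3.58300098 84.16817632] [ 11.38035323 -21.72378553  78.2291703 ] [44.00160888 25.70732407 88.183123  ]
```

View pics/s3.png

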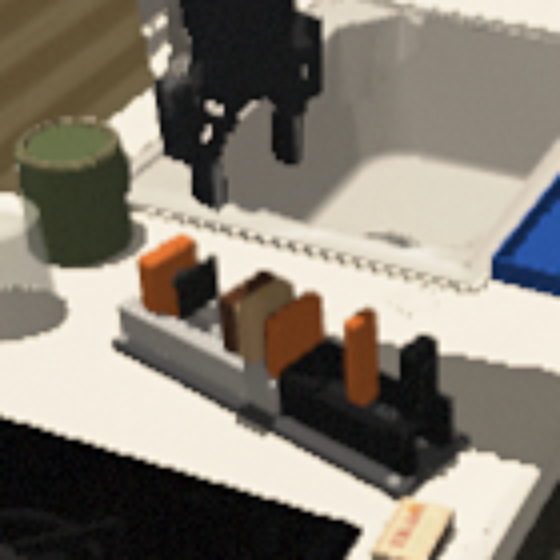

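The pull stands on the rails at crop (255,315), against nothing, just behind the fixed jaw at (295,335). Both the trigger at (362,355) and the handle at (420,385) are free. I'll shut the fingers and lower them between the fixed jaw and the trigger, then push the trigger towards the handle.

>>> {"op": "apply_moves", "data": {
  "rows": [
    {"xyz": [-0.1,0,0],"turn": 0,"jaw": -1},
    {"xyz": [-0.2,0,0],"turn": 0,"jaw": -1},
    {"xyz": [-0.3,0,0],"turn": 0,"jaw": -1},
    {"xyz": [-0.345,0,0],"turn": 0,"jaw": -1},
    {"xyz": [-0.345,0,0],"turn": 0,"jaw": -1}
  ],
  "newtons": 20
}}

```text
time_s: 8.3
tcp_pos: [573.3, 249.8, 187.7]
tcp_rot: [-180.0, 0.0, -14.0]
contact_force: [0.4, -0.5, 1.1]
gripper_width: -0.0
finger_force: 0.0
```

```bash
python3 - <<'E'
from h import *
d=snap('side'); s=telemetry.state(); print(s['tcp_pos'],s['tcp_rot'],inclamp(s['tcp_pos']),s['gripper_width'])
Q=inclamp(cloud(d)); V=d['color'].max(-1)
for z0 in(165,180,195):
  m=(Q[...,2]>z0)&(Q[...,2]<z0+15)&(abs(Q[...,0]+43)<60)&(abs(Q[...,1])<60)&(V<120)
  q=Q[m]; print(z0,len(q),np.percentile(q,3,0),np.percentile(q,97,0))
E
```

```text
[574.10635485 249.31089394 187.56473369] [-1.79969790e+02 -2.39090527e-02 -1.40641513e+01] [-4.39923447e+01 -1.09603778e-01  1.87564734e+02] 0.23433197278968937
165 32 [-56.1062614   -0.74634669 167.33997738] [-36.89084679  16.46851068 179.69182942]
180 47 [-56.46216452  -1.21663619 180.31107095] [-36.86155164  16.31492946 194.54549263]
195 42 [-56.23386146 -23.67514406 196.14834919] [-35.51458784  23.11963178 209.66405684]
```

>>> {"op": "apply_moves", "data": {
  "rows": [
    {"xyz": [0,0,0.08],"turn": 0,"jaw": -1},
    {"xyz": [0,0,0.2],"turn": 0,"jaw": -1},
    {"xyz": [0,0,0.34],"turn": 0,"jaw": -1},
    {"xyz": [0,0,0.44],"turn": 0,"jaw": -1},
    {"xyz": [0,0,0.48],"turn": 0,"jaw": -1}
  ]
}}

```text
time_s: 8.85
tcp_pos: [574.0, 248.4, 89.2]
tcp_rot: [179.9, 0.1, -14.1]
contact_force: [0.4, 0.7, 0.3]
gripper_width: -0.0
finger_force: 0.0
```

>>> {"op": "apply_moves", "data": {
  "rows": [
    {"xyz": [0,0,0],"turn": 0,"jaw": -1},
    {"xyz": [-0.01,0,0],"turn": 0,"jaw": -1},
    {"xyz": [-0.03,0,0],"turn": 0,"jaw": -1},
    {"xyz": [-0.05,0,0],"turn": 0,"jaw": -1},
    {"xyz": [-0.06,0,0],"turn": 0,"jaw": -1}
  ]
}}

```text
time_s: 9.35
tcp_pos: [562.3, 252.4, 91.6]
tcp_rot: [-180.0, -0.1, -14.1]
contact_force: [3.5, -0.3, 1.8]
gripper_width: 0.1
finger_force: 1.6
```

```bash
cat >> h.py <<'E'
def look():
    d=snap('side'); s=telemetry.state(); Q=inclamp(cloud(d)); hsv=cv2.cvtColor(d['color'],cv2.COLOR_RGB2HSV); H,S,V=[hsv[...,i].astype(int) for i in range(3)]
    org=(H<16)&(S>140)&(V>90)
    B=lambda x0,x1,z0,z1:(Q[...,0]>x0)&(Q[...,0]<x1)&(Q[...,2]>z0)&(Q[...,2]<z1)&(abs(Q[...,1]-3)<35)
    f=lambda m:(int(m.sum()),np.percentile(Q[m],[4,50,96],axis=0)[:,0].round(1).tolist()) if m.sum() else None
    print('tcp',inclamp(s['tcp_pos']).round(1),'F clamp',(np.array(s['contact_force'])@A).round(1))
    print('trig x',f(org&B(-105,-55,60,110)),'mov orange x',f(org&B(30,150,50,90)),'pulltop x',f(B(3,60,80,89)&~org),'pad x',f((V<70)&B(20,105,50,81)))
E
python3 -c "from h import *; look()"
```

```text
tcp [-56.2   0.   91.6] F clamp [1.6 0.5 1.7]
trig x (108, [-79.3, -76.6, -70.2]) mov orange x (147, [95.2, 110.5, 121.8]) pulltop x (94, [12.3, 26.4, 41.4]) pad x (118, [31.8, 84.7, 88.6])
```

>>> {"op": "apply_moves", "data": {
  "rows": [
    {"xyz": [-0.02,0,0],"turn": 0,"jaw": -1},
    {"xyz": [-0.045,0,0],"turn": 0,"jaw": -1},
    {"xyz": [-0.07,0,0],"turn": 0,"jaw": -1},
    {"xyz": [-0.09,0,0],"turn": 0,"jaw": -1},
    {"xyz": [-0.09,0,0],"turn": 0,"jaw": -1}
  ]
}}

```text
time_s: 9.9
tcp_pos: [545.5, 256.5, 91.5]
tcp_rot: [-179.9, -0.1, -14.1]
contact_force: [4.1, 0.3, 2.2]
gripper_width: 0.2
finger_force: 2.3
```

```bash
python3 -c "from h import *; look()"
```

```text
tcp [-73.5  -0.1  91.5] F clamp [3.8 0.9 3. ]
trig x (115, [-96.7, -93.7, -86.8]) mov orange x (149, [36.8, 93.7, 104.0]) pulltop x (110, [11.6, 24.2, 40.7]) pad x (108, [31.0, 67.6, 73.1])
```

>>> {"op": "apply_moves", "data": {
  "rows": [
    {"xyz": [0.04,0,0],"turn": 0,"jaw": -1},
    {"xyz": [0.08,0,0],"turn": 0,"jaw": -1},
    {"xyz": [0.1,0,0],"turn": 0,"jaw": -1},
    {"xyz": [0.1,0,0],"turn": 0,"jaw": -1},
    {"xyz": [0.1,0,0],"turn": 0,"jaw": -1}
  ]
}}

```text
time_s: 10.45
tcp_pos: [564.1, 251.3, 90.6]
tcp_rot: [180.0, 0.0, -14.1]
contact_force: [1.4, -0.8, -0.7]
gripper_width: 0.1
finger_force: 0.0
```

>>> {"op": "apply_moves", "data": {
  "rows": [
    {"xyz": [-0.02,0,0],"turn": 0,"jaw": -1},
    {"xyz": [-0.045,0,0],"turn": 0,"jaw": -1},
    {"xyz": [-0.075,0,0],"turn": 0,"jaw": -1},
    {"xyz": [-0.1,0,0],"turn": 0,"jaw": -1},
    {"xyz": [-0.1,0,0],"turn": 0,"jaw": -1}
  ]
}}

```text
time_s: 10.95
tcp_pos: [544.7, 256.3, 91.2]
tcp_rot: [180.0, -0.1, -14.1]
contact_force: [4.2, -2.0, 1.3]
gripper_width: 0.3
finger_force: 2.1
```

```bash
python3 -c "from h import *; look()"
```

```text
tcp [-74.1  -0.5  91.2] F clamp [ 4.9 -2.2  2.2]
trig x (113, [-97.1, -94.2, -87.5]) mov orange x (165, [35.0, 74.4, 86.4]) pulltop x (109, [12.3, 25.3, 49.8]) pad x (55, [30.3, 43.8, 66.6])
```

>>> {"op": "apply_moves", "data": {
  "rows": [
    {"xyz": [0.04,0,0],"turn": 0,"jaw": -1},
    {"xyz": [0.08,0,0],"turn": 0,"jaw": -1},
    {"xyz": [0.1,0,0],"turn": 0,"jaw": -1},
    {"xyz": [0.1,0,0],"turn": 0,"jaw": -1},
    {"xyz": [0.1,0,0],"turn": 0,"jaw": -1}
  ]
}}

```text
time_s: 11.5
tcp_pos: [564.1, 251.4, 90.6]
tcp_rot: [180.0, 0.0, -14.1]
contact_force: [1.7, -0.3, -0.8]
gripper_width: 0.1
finger_force: 0.0
```

>>> {"op": "apply_moves", "data": {
  "rows": [
    {"xyz": [-0.015,0,0],"turn": 0,"jaw": -1},
    {"xyz": [-0.03,0,0],"turn": 0,"jaw": -1},
    {"xyz": [-0.045,0,0],"turn": 0,"jaw": -1},
    {"xyz": [-0.06,0,0],"turn": 0,"jaw": -1},
    {"xyz": [-0.06,0,0],"turn": 0,"jaw": -1}
  ]
}}

```text
time_s: 12.0
tcp_pos: [552.6, 254.5, 91.2]
tcp_rot: [-180.0, -0.1, -14.1]
contact_force: [3.9, -2.4, 1.3]
gripper_width: -0.1
finger_force: 1.8
```

```bash
python3 -c "
from h import *; look()
d=np.load('side.npy',allow_pickle=True).item()
cv2.imwrite('pics/s4.png',cv2.resize(d['color'][190:290,240:350],None,fx=5,fy=5)[...,::-1])"
```

```text
tcp [-66.1  -0.3  91.2] F clamp [ 4.5 -1.2  0.9]
trig x (108, [-89.1, -86.6, -80.0]) mov orange x (156, [31.3, 64.6, 76.4]) pulltop x (105, [6.8, 21.3, 42.7]) pad x (40, [24.9, 33.8, 58.7])
```

View pics/s4.png

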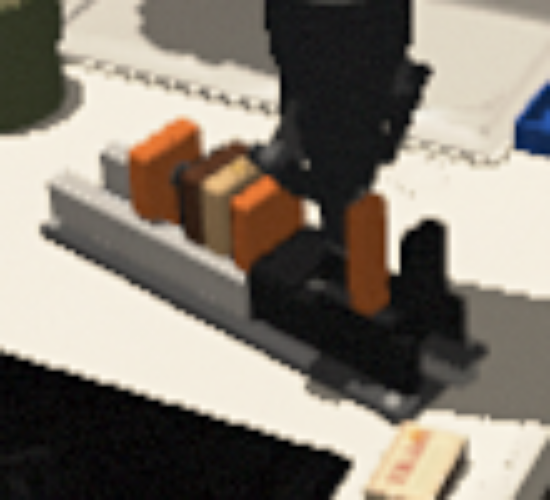

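The side view shows the pad (185,190) touching the dark half, with the pale half close to the fixed jaw (265,225). The trigger is at (367,250). One more stroke from release will give enough travel.

>>> {"op": "apply_moves", "data": {
  "rows": [
    {"xyz": [0.03,0,0],"turn": 0,"jaw": -1},
    {"xyz": [0.06,0,0],"turn": 0,"jaw": -1},
    {"xyz": [0.06,0,0],"turn": 0,"jaw": -1},
    {"xyz": [0.06,0,0],"turn": 0,"jaw": -1},
    {"xyz": [0.06,0,0],"turn": 0,"jaw": -1}
  ]
}}

```text
time_s: 12.55
tcp_pos: [564.1, 251.5, 90.7]
tcp_rot: [180.0, 0.0, -14.1]
contact_force: [1.8, -0.4, -0.0]
gripper_width: 0.1
finger_force: 0.0
```

>>> {"op": "apply_moves", "data": {
  "rows": [
    {"xyz": [-0.015,0,0],"turn": 0,"jaw": -1},
    {"xyz": [-0.03,0,0],"turn": 0,"jaw": -1},
    {"xyz": [-0.045,0,0],"turn": 0,"jaw": -1},
    {"xyz": [-0.06,0,0],"turn": 0,"jaw": -1},
    {"xyz": [-0.06,0,0],"turn": 0,"jaw": -1}
  ]
}}

```text
time_s: 13.05
tcp_pos: [552.6, 254.5, 91.2]
tcp_rot: [-180.0, -0.1, -14.1]
contact_force: [4.3, -1.0, 0.6]
gripper_width: 0.3
finger_force: 2.6
```

```bash
python3 -c "from h import *; look()"
```

```text
tcp [-66.   -0.3  91.2] F clamp [ 4.2 -0.5  1.3]
trig x (109, [-89.0, -86.4, -80.2]) mov orange x (145, [55.9, 59.7, 70.4]) pulltop x (93, [3.9, 19.5, 37.6]) pad x (39, [20.8, 28.5, 53.3])
```

>>> {"op": "apply_moves", "data": {
  "rows": [
    {"xyz": [-0.01,0,0],"turn": 0,"jaw": -1},
    {"xyz": [-0.02,0,0],"turn": 0,"jaw": -1},
    {"xyz": [-0.02,0,0],"turn": 0,"jaw": -1},
    {"xyz": [-0.02,0,0],"turn": 0,"jaw": -1},
    {"xyz": [-0.02,0,0],"turn": 0,"jaw": -1}
  ]
}}

```text
time_s: 13.6
tcp_pos: [549.3, 255.3, 91.2]
tcp_rot: [-180.0, -0.1, -14.1]
contact_force: [7.5, -2.2, -0.1]
gripper_width: -0.0
finger_force: 3.9
```

```bash
python3 -c "from h import *; look()"
```

```text
tcp [-69.5  -0.3  91.2] F clamp [ 7.  -0.2 -0.8]
trig x (111, [-92.8, -90.0, -83.8]) mov orange x (143, [53.0, 55.8, 67.8]) pulltop x (90, [3.9, 18.2, 37.2]) pad x (39, [21.8, 29.2, 54.3])
```

>>> {"op": "apply_moves", "data": {
  "rows": [
    {"xyz": [-0.01,0,0],"turn": 0,"jaw": -1},
    {"xyz": [-0.02,0,0],"turn": 0,"jaw": -1},
    {"xyz": [-0.025,0,0],"turn": 0,"jaw": -1},
    {"xyz": [-0.025,0,0],"turn": 0,"jaw": -1},
    {"xyz": [-0.025,0,0],"turn": 0,"jaw": -1}
  ]
}}

```text
time_s: 14.15
tcp_pos: [545.2, 256.4, 91.2]
tcp_rot: [-180.0, -0.2, -14.1]
contact_force: [11.7, -1.8, -2.9]
gripper_width: 0.0
finger_force: 5.9
```

```bash
python3 -c "
from h import *; look(); look()
d=np.load('side.npy',allow_pickle=True).item()
cv2.imwrite('pics/s5.png',cv2.resize(d['color'][190:290,240:350],None,fx=5,fy=5)[...,::-1])"
```

```text
tcp [-73.8  -0.3  91.2] F clamp [13.   0.1 -3.9]
trig x (115, [-96.6, -93.8, -87.0]) mov orange x (137, [48.6, 52.6, 63.6]) pulltop x (94, [4.0, 17.4, 37.8]) pad x (37, [21.7, 28.0, 37.4])
tcp [-73.8  -0.3  91.2] F clamp [13.2  1.1 -2.3]
trig x (115, [-96.7, -94.0, -86.7]) mov orange x (134, [48.4, 53.3, 65.1]) pulltop x (94, [4.5, 17.2, 37.1]) pad x (35, [21.4, 28.7, 38.1])
```

View pics/s5.png

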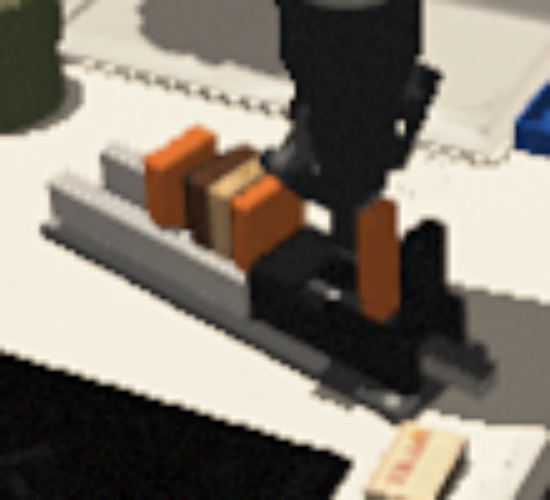

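The pull is upright between the pad and the fixed jaw at (225,215). The trigger is held squeezed at (378,260). The push has risen from about 4.3 N to 13 N, so the pad is roughly 7–8 mm in. I'm handing in.

```bash
python3 -c "from plant import env; print(env.sign_off())"
```

```text
the job is handed in; nothing more can be done
None
```

The job is handed in, with no verdict returned: the pull stands upright on the rails against the fixed jaw, the trigger is held squeezed, and from the push force the pad is about 7–8 mm in.

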